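# Post a culture dish through the discard chute's flap

## Robot

A 6-joint arm with a two-finger parallel gripper is mounted at the origin on a cart in front of the work surface, level with it; the furniture and walls round the work are solid. World frame = base frame: x ahead of the robot, y to its left, z up, the work surface at z = 0. Lengths are in m, angles in rad, forces in N, time in s.
With the tool pointing down it reaches from about 0.3 to 1 m from the base axis. Payload 5.1 kg.
Tool frame: the origin (TCP) lies on the centre line of the jaws, within the pads' length; the fingertips stand 19 mm ahead of it and the grasp point (between the pads) is the TCP (bot.nose_length is the distance from the TCP to the fingertips, in m); y points along the fingers, z is the direction in which the jaws open and shut, and the axes are right-handed (so a half turn about y gives the same grasp; the last joint's range is limited). The gripper opens to 95 mm and grips with 3 to 60 N. Pads are 20 mm wide; open, the fingers measure 119 mm over their backs; the gripper's body (75 mm by 180 mm) begins 59 mm behind the grasp point.
Start: joints at [1.107, 0.124, 1.65, -0, 1.367, -0.083], TCP at [0.242, 0.603, 0.197] pointing down, gripper open.
Joint ranges: [-2.61, 2.61], [-1.02, 2.33], [0.03, 2.71], [-1.35, 4.49], [0.32, 2.68], [-2.91, 2.91]. Speed limits (rad/s): [2.57, 2.57, 3.14, 3.14, 3.14, 3.14].

## Interface

Orientations are given as a unit quaternion [w, x, y, z].
In Python, from plant import observe, viewer, bot gives the robot as it stands.
- The arm moves only by the tool servo_tool, never from a script. Its arguments are lists of equal length, an entry for each row: "xyz": the shift along the tool's x, y, z in units of 40 mm (1.0 is 40 mm), a list of three; "twist": the turn, a rotation vector about the tool's x, y, z in units of 6 degrees (1.0 is 6 degrees), a list of three; "fingers": the closure in counts, from 0 (fully open) to 255 (shut). A call has 1 to 20 rows; each row shifts and turns the commanded pose from where the row before left it, along the tool's axes as they then stand; what a row does not reach is not made up. A row lasts 1/12 s, in which the tool goes at most 41.7 mm and 7.16 degrees, less where a joint would pass 70% of its speed; a pose out of reach is approached as far as the arm can. A call is refused whole if a number of a shift passes 1 or a number of a turn 1, either way. A call with a gripper value outside its range is refused whole. The fingers move at their own pace and stop on an object; "force" is the grip in N (left out, the last holds). Time passes only in rows, so rows that do not move let the fingers close. It gives the time, the measured TCP pose, the force and the opening at its end, in the units of the state.
- observe(): the state, without advancing time (a new reading comes with each control period).
- viewer.read_camera(name): name is "scene" or "top"; returns (picture, depth): 400x640x3 uint8, blue, green, red; 400x640 float32, m along the optical axis (not along the pixel's ray), 0 where there is no reading.
- viewer.camera_params(name): a dict with "K" (3x3 intrinsics, pixels), "rvec" (rotation vector, rad) and "tvec" (3), from world to camera coordinates, as OpenCV has them. Camera axes: x right, y down, z forward; pixel columns grow to the right and rows downward; lengths in m; the calibration is good to about 2 mm. A picture is of the moment at which its call begins. camera_params takes no time and is no camera call.
- bot.sign_off(): hands the job in, once; it reports no verdict.
The state is a dict: "t": time; "qpos": joint angles; "qd": joint speeds; "joint_torque": joint torques, N m; "position": TCP position; "tool_rot": TCP orientation; "contact_force": force on the tool from outside, world axes, zero at the start; "wrist_torque": the same for the moment, N m; "gripper_width": finger opening in m.
Only numpy, scipy, OpenCV 4.12 (cv2) and the standard library are available. Lean on these libraries where they do the work, as an engineer would, in place of code of your own. Each camera call takes 0.05 s, during which the arm holds its last target.

## Task

Post the used culture dish into the discard box without grasping it: with the fingertips slide it along the white feed deck onto the flap, push the flap down on its orange strip so that the dish slips through into the clear box, then take the fingers away so that the flap swings shut behind it. Never lift or carry the dish, and do not disturb the other things on the bench.

Things in the scene. Friction and masses are not known exactly. Their poses are not given: they have to be found in the camera images.
- dish: the used culture dish: a flat round closed petri dish with pink contents, 59 mm across the rim (54 mm at the foot), 15 mm high (its solid part 12 mm), about 30 g. Origin at the centre of its underside. It starts lying flat on the feed deck of the chute.
- chute: the discard chute: clear-sided box 384 mm long, 91 mm wide, fixed to the bench. Origin on the bench directly below the flap's hinge line; x = feed direction (level, roughly away from the robot), y to the left of it, z up. White feed deck 150 mm high from x = -164 to -2 mm, open at its near end. Grey fences 14 mm high line both sides of deck and flap, 79 mm apart inside.
- flap_press (a point): where fingertips push the flap: the middle of its orange strip (x = 9 to 43 mm of the chute frame), 32 mm past the hinge line, at deck height; stays in place when the flap swings. The flap carries on from the deck, x = 3 to 105 mm, 76 mm wide, level with it when shut. With closed fingers standing here the dish has room on the flap ahead of them.
- box_inside (a point): middle of the box's floor beyond the flap, 150 mm past the hinge line, 9 mm above the bench; the box reaches to 215 mm past the hinge. Behind the flap (x = 109 mm) stand a grey stop bar, 14 mm above the deck, and a clear hood: the only way into the box is down through the flap.
- flap (a joint): angle of the flap: 0 = shut; grows as its far edge swings down into the box, stop at 0.87 rad. A counterweight swings it shut by gravity, damped, in about half a second. The dish alone does not open it; fingertips pressing on the strip do (2 to 6 N, down to 30 mm below the deck). Open 0.7 rad or more the dish slides off it into the box, if need be with a push.
- cup_red: bystander, not to be disturbed: specimen cup with a red lid, 59 mm across, 72 mm high; origin at the centre of its underside, stands on the bench
- cup_yellow: bystander, not to be disturbed: specimen cup with a yellow lid, 59 mm across, 72 mm high; origin at the centre of its underside, stands on the bench
- stain_bottle: bystander, not to be disturbed: brown dropper bottle with a black cap, 37 mm across, 88 mm high; origin at the centre of its underside, stands on the bench
- slides: bystander, not to be disturbed: blue slide box, 68 x 98 x 30 mm; origin at the centre of its underside, stands on the bench
- oil_bottle: bystander, not to be disturbed: white dropper bottle with a white cap, 33 mm across, 78 mm high; origin at the centre of its underside, stands on the bench
- brown_bottle: bystander, not to be disturbed: brown reagent bottle with a blue cap, 62 mm across, 139 mm high; origin at the centre of its underside, stands on the bench
Things that resemble listed ones, but are neither listed nor needed, are in the scene too. Of the things like the dish, leave any that is blue, purple or turquoise; of the rest the smaller one is meant.

How it is judged:
By the outcome, as a careful person would: the job done as asked, in the order asked, and still so for the second after the job is handed in, with the robot touching nothing.
It also fails if it takes over 42 s, if anything falls off the work surface, if the arm or the gripper's body presses on something with over 40 N, if the wrist force passes 120 N, or if a joint passes its speed limit or range.

## Working session

There is one attempt and no reset: what is moved stays moved. The work goes in short steps, Python scripts to look and compute and a tool call to move; the robot and the scene stay as the last step left them, time stands still between calls to the robot, and variables do not carry over. Pictures are saved under pics/ and viewed, and the job is handed in when it is done.

Besides the shell and the picture viewer there is one more tool, called after "Call:" as name(argument=value, ...), one argument or row to a line, values as JSON. servo_tool: Moves the arm, as the interface text tells. Its arguments: {"type":"object","properties":{"xyz":{"type":"array","items":{"type":"array","items":{"type":"number"}}},"twist":{"type":"array","items":{"type":"array","items":{"type":"number"}}},"fingers":{"type":"array","items":{"type":"number"}},"force":{"type":"number"}},"required":["xyz","twist","fingers"]}

```bash
mkdir -p pics; ls
python3 - <<'E'
from plant import observe, viewer, bot
import cv2,numpy as np
s=observe();print(s)
for n in("scene","top"):
    im,d=viewer.read_camera(n);cv2.imwrite(f"pics/{n}0.png",im);np.save(f"pics/{n}0.npy",d)
    print(n,viewer.camera_params(n))
E
```

```text
pics
{'t': 0.0, 'qpos': array([ 1.10740166e+00,  1.24499115e-01,  1.65167370e+00,  3.19998311e-05,
        1.36750596e+00, -8.26002484e-02]), 'qd': array([ 9.59474476e-04,  8.57511597e-04, -7.55813889e-05,  1.67142219e-03,
        9.18884965e-04, -4.88106927e-05]), 'joint_torque': array([ 1.95223343e-03, -4.17612469e+01, -3.59930527e+01,  7.75724254e-02,
        4.93627042e-02, -1.89209377e-04]), 'position': array([0.24128964, 0.60282022, 0.19589115]), 'tool_rot': array([-0.69362069,  0.6950352 , -0.13403092,  0.13361186]), 'contact_force': array([ 0.01486176, -0.19290617,  0.24310486]), 'wrist_torque': array([-0.03611736, -0.01073433, -0.01108949]), 'gripper_width': 0.09504974155877552}
scene {'K': array([[406.04150497,   0.        , 315.17301515],
       [  0.        , 406.04150497, 202.4667    ],
       [  0.        ,   0.        ,   1.        ]]), 'rvec': array([ 1.06768807, -2.07757846,  1.23172931]), 'tvec': array([0.4005708 , 0.29155091, 0.92434503])}
top {'K': array([[442.23767987,   0.        , 319.53810554],
       [  0.        , 442.23767987, 200.55553673],
       [  0.        ,   0.        ,   1.        ]]), 'rvec': array([ 2.14144727, -2.1122587 ,  0.1789882 ]), 'tvec': array([0.11215008, 0.56134046, 1.40244419])}
```

View pics/scene0.png

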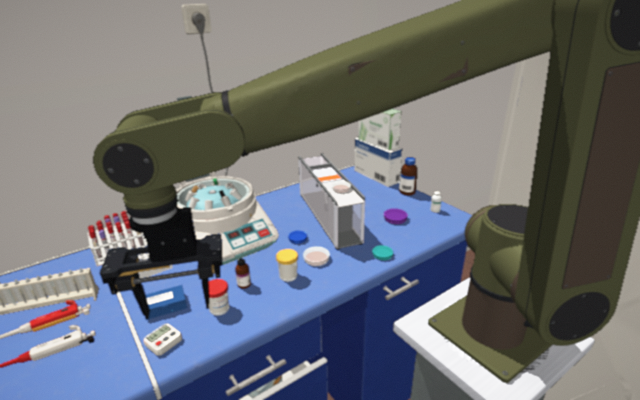

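View pics/top0.png

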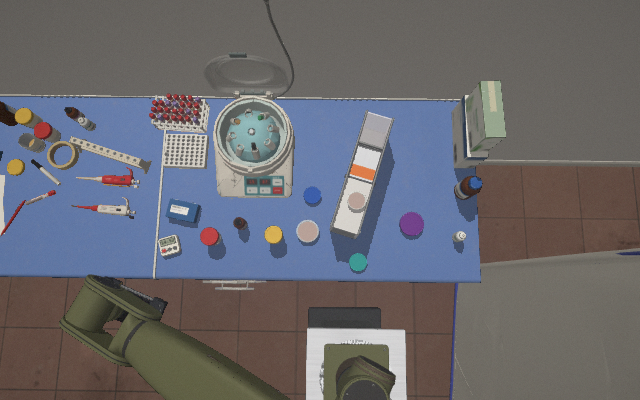

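The scene view shows the chute at (330,195) with a pink dish on its deck at (342,187). In the top view the candidates are: pink on the deck (357,201), pink on the bench (307,231), blue (312,195), purple (411,223) and turquoise (358,262). I exclude the coloured ones. Next I check the sizes of the two pink ones and measure the chute.

```bash
cat > h.py <<'E'
import cv2,numpy as np
from plant import observe, viewer, bot
def cam(n):
    p=viewer.camera_params(n);R=cv2.Rodrigues(p["rvec"])[0];return p["K"],R,p["tvec"].reshape(3)
def plane(n,uv,z):
    K,R,t=cam(n);uv=np.atleast_2d(uv).astype(float)
    r=(np.linalg.inv(K)@np.c_[uv,np.ones(len(uv))].T).T@R
    c=-R.T@t
    return c+r*((z-c[2])/r[:,2])[:,None]
def proj(n,P):
    p=viewer.camera_params(n);return cv2.projectPoints(np.atleast_2d(P).astype(float),p["rvec"],p["tvec"],p["K"],None)[0][:,0]
E
python3 - <<'E'
from h import *
im=cv2.imread("pics/top0.png");d=np.load("pics/top0.npy")
c=im[100:290,280:420];cv2.imwrite("pics/topcrop.png",cv2.resize(c,None,fx=4,fy=3.1*4/3.1,interpolation=cv2.INTER_CUBIC)[:600] if 0 else cv2.resize(c,None,fx=3.1,fy=3.1,interpolation=cv2.INTER_CUBIC))
hsv=cv2.cvtColor(im,cv2.COLOR_BGR2HSV)
for nm,uv in(("deck",(357,201)),("bench",(307,231))): print(nm,im[uv[1],uv[0]],hsv[uv[1],uv[0]])
m=((hsv[...,0]<15)&(hsv[...,1]>110)&(hsv[...,2]>180)).astype(np.uint8)
m[:, :330]=0;m[:,400:]=0
n,l,st,ce=cv2.connectedComponentsWithStats(m)
for i in range(1,n):
    if st[i,4]>30:
        print("orange",st[i],ce[i]); cn=cv2.findContours((l==i).astype(np.uint8),0,2)[0][0];r=cv2.minAreaRect(cn);b=cv2.boxPoints(r);print(b, plane("top",b,.15),plane("top",ce[i],.15))
m=((hsv[...,0]<15)|(hsv[...,0]>165))&(hsv[...,1]>25)&(hsv[...,1]<100)&(hsv[...,2]>130);m=m.astype(np.uint8);m[:190]=0;m[245:]=0;m[:,:290]=0;m[:,380:]=0
n,l,st,ce=cv2.connectedComponentsWithStats(m)
for i in range(1,n):
    if st[i,4]>60:
        cn=cv2.findContours((l==i).astype(np.uint8),0,2)[0][0];(cx,cy),r=cv2.minEnclosingCircle(cn)
        z=.165 if cy<215 else .015
        print("pink",st[i],ce[i],(cx,cy),r,"pos",plane("top",ce[i],z), "diam",2*np.sqrt(st[i,4]/np.pi)*np.linalg.norm(plane("top",(cx+1,cy),z)-plane("top",(cx,cy),z)))
E
```

```text
deck [153 162 183] [  9  42 183]
bench [150 158 182] [  8  45 182]
orange [350 164  25  16 252] [362.24603175 171.64285714]
[[349.40375 173.32114]
 [352.4588  163.13763]
 [375.11932 169.93579]
 [372.06427 180.1193 ]] [[ 0.62853219  0.02811168  0.15      ]
 [ 0.66103828  0.01873354  0.15      ]
 [ 0.64028563 -0.05123448  0.15      ]
 [ 0.60796232 -0.04160087  0.15      ]] [[ 0.63435963 -0.01149305  0.15      ]]
pink [348 193  17  16 210] [356.07619048 200.18095238] (356.09375, 200.0) 8.15539264678955 pos [[0.54196686 0.00868701 0.165     ]] diam 0.049313925959446746
pink [298 222  19  19 290] [307.11724138 231.04482759] (307.109375, 231.21875) 9.661417961120605 pos [[0.46243596 0.15992787 0.015     ]] diam 0.06385030745842515
```

View pics/topcrop.png

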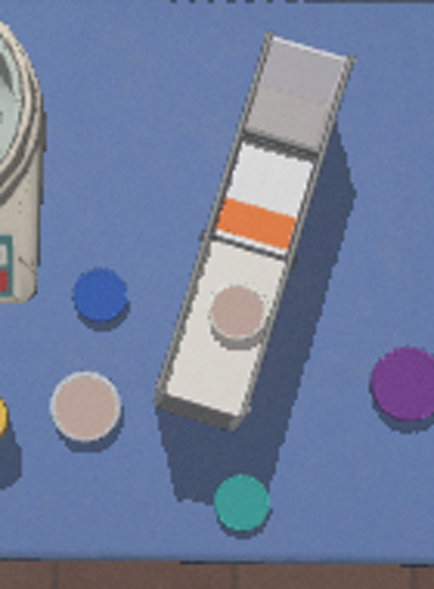

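Crop check: the deck dish is the smaller of the two pink ones, so it is the target. Now I refine the chute axis in both views.

Run:
```python
from h import *
for n,(x0,x1,y0,y1) in(("top",(330,400,130,250)),("scene",(295,370,150,250))):
    im=cv2.imread(f"pics/{n}0.png");d=np.load(f"pics/{n}0.npy");hsv=cv2.cvtColor(im,cv2.COLOR_BGR2HSV)
    roi=np.zeros(im.shape[:2],bool);roi[y0:y1,x0:x1]=1
    o=(hsv[...,0]<18)&(hsv[...,1]>110)&(hsv[...,2]>170)&roi
    v,u=np.nonzero(o);P=plane(n,np.c_[u,v],.15)[:,:2];c=P.mean(0)
    w,V=np.linalg.eigh(np.cov(P.T));y=V[:,1]*np.sign(V[1,1]);print(n,len(u),"orange c",c,"y",y,"x-angle",np.degrees(np.arctan2(-y[0],y[1])),"len",np.sqrt(12*w))
    # white deck + flap
    wm=(hsv[...,1]<30)&(hsv[...,2]>185)&roi
    wm=wm.astype(np.uint8)
    k,l,st,ce=cv2.connectedComponentsWithStats(wm)
    for i in range(1,k):
        if st[i,4]<60: continue
        v,u=np.nonzero(l==i);P=plane(n,np.c_[u,v],.15)[:,:2]
        cn=cv2.convexHull(P.astype(np.float32));r=cv2.minAreaRect(cn);print(" white",st[i],r,cv2.boxPoints(r).round(4).tolist())
    # dish
    pk=((hsv[...,0]<18)|(hsv[...,0]>165))&(hsv[...,1]>30)&(hsv[...,1]<100)&(hsv[...,2]>130)&roi
    k,l,st,ce=cv2.connectedComponentsWithStats(pk.astype(np.uint8));
    for i in range(1,k):
        if st[i,4]>60: print(" pink",st[i],ce[i],plane(n,ce[i],.163)[0])
    # depth check
    K,R,t=cam(n)
    for z,uv in((.15,(362,172)),(.163,(356,200))):
        if n=="top":
            D=d[uv[1],uv[0]];p=R.T@(D*np.linalg.inv(K)@[uv[0],uv[1],1]-t);print(" depth",p)
    c=im[y0:y1,x0:x1];cv2.imwrite(f"pics/{n}c.png",cv2.resize(c,None,fx=5,fy=5,interpolation=cv2.INTER_NEAREST))
```

```text
top 252 orange c [ 0.63437569 -0.01147901] y [0.27865165 0.96039224] x-angle -16.179747279608893 len [0.0338958 0.0725079]
 white [353 146  28  24 416] ((0.6792662143707275, -0.02487637847661972), (0.0731191411614418, 0.05691490322351456), 74.125) [[0.6419000029563904, -0.052299998700618744], [0.6966000199317932, -0.06780000030994415], [0.7166000008583069, 0.0024999999441206455], [0.661899983882904, 0.01810000091791153]]
 white [334 178  38  56 953] ((0.5293461680412292, 0.01950816437602043), (0.0745377391576767, 0.15924693644046783), 73.39579010009766) [[0.4424000084400177, 0.006500000134110451], [0.5950000286102295, -0.039000000804662704], [0.6162999868392944, 0.032499998807907104], [0.46369999647140503, 0.07800000160932541]]
 pink [348 193  17  16 208] [356.00480769 200.21153846] [0.54222715 0.00875122 0.163     ]
 depth [ 0.63341604 -0.01080381  0.14919014]
 depth [0.54191885 0.0091697  0.16835082]
scene 66 orange c [ 0.63603169 -0.01229355] y [0.2747245  0.96152298] x-angle -15.945596788546322 len [0.02416426 0.07052956]
 white [304 156  22  10 137] ((0.7857455015182495, -0.0579
[... 268 characters left out ...]
 24  10 164] ((0.6847633123397827, -0.02727176621556282), (0.07388459146022797, 0.06305129826068878), 73.63551330566406) [[0.64410001039505, -0.05380000174045563], [0.7045999765396118, -0.07159999758005142], [0.7253999710083008, -0.000699999975040555], [0.664900004863739, 0.017100000753998756]]
 white [322 179  42  28 539] ((0.5308572053909302, 0.016368456184864044), (0.08258157223463058, 0.17698514461517334), 71.19842529296875) [[0.43380001187324524, 0.005799999926239252], [0.6013000011444092, -0.05119999870657921], [0.6279000043869019, 0.026900000870227814], [0.4603999853134155, 0.08399999886751175]]
 pink [334 185  15   8  84] [340.92857143 188.22619048] [0.52754095 0.02224099 0.163     ]
```

View pics/scenec.png

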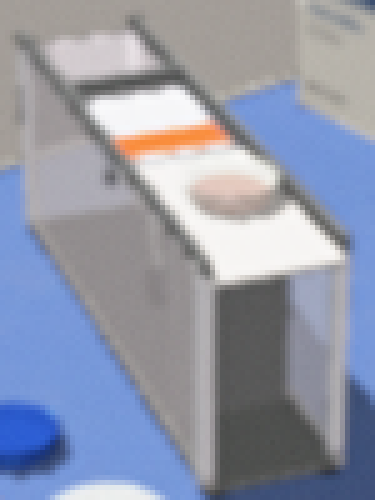

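Chute frame from both views: hinge at about (0.6095, -0.0042), x-axis at -16.4°. The deck centre, strip width and lengths all agree. The dish sits at chute x≈-68, y≈-6 mm. Next I compute the moves.

```bash
cat >> h.py <<'E'
from scipy.spatial.transform import Rotation as Ro
a=np.radians(-16.4);ex=np.array([np.cos(a),np.sin(a),0]);ey=np.array([-np.sin(a),np.cos(a),0]);O=np.array([.6095,-.0042,0])
def W(x,y,z): return O+ex*x+ey*y+np.array([0,0,z])
def st():
    s=observe();q=s["tool_rot"];R=Ro.from_quat([q[1],q[2],q[3],q[0]]).as_matrix();return s,R
def chute(p): d=p-O;return np.array([d@ex,d@ey,p[2]])*1000
def rep():
    s,R=st();c=chute(s["position"]);print("t",round(s["t"],2),"chute TCP",c.round(1),"tip z",(c[2]-bot.nose_length*1000).round(1),"F",(s["contact_force"]).round(2),"w",round(s["gripper_width"]*1000,1),"q",s["qpos"].round(2))
    return s,R
def togo(x,y,tipz):
    "target chute mm -> tool units (translation with current axes), twist to align"
    s,R=st();p=W(x/1e3,y/1e3,tipz/1e3+bot.nose_length)
    print("shift units",(R.T@(p-s["position"])/.04).round(3))
    for sg in(1,-1):
        z=ey*sg;yy=np.array([0,0,-1.]);Rt=np.c_[np.cross(yy,z),yy,z]
        print(" twist units",(Ro.from_matrix(R.T@Rt).as_rotvec(degrees=True)/6).round(3),"after-aligned shift",(Rt.T@(p-s["position"])/.04).round(3))
E
python3 - <<'E'
from h import *
rep();print(bot.nose_length);s,R=st();print(R.round(3));togo(-122,-6,250);togo(-122,-6,154)
E
```

```text
t 0.1 chute TCP [-524.6  478.4  196. ] tip z 177.0 F [ 0.51 -0.38  0.05] w 95.3 q [ 1.11  0.12  1.65 -0.    1.37 -0.08]
0.019
[[ 0.928 -0.001  0.372]
 [-0.372 -0.002  0.928]
 [-0.    -1.    -0.002]]
shift units [ 11.163  -1.806 -11.11 ]
 twist units [ 0.018 -0.903 -0.002] after-aligned shift [ 10.065  -1.825 -12.111]
 twist units [3.0000e-03 2.9097e+01 2.7000e-02] after-aligned shift [-10.065  -1.825  12.111]
shift units [ 11.163   0.594 -11.105]
 twist units [ 0.018 -0.903 -0.002] after-aligned shift [ 10.065   0.575 -12.111]
 twist units [3.0000e-03 2.9097e+01 2.7000e-02] after-aligned shift [-10.065   0.575  12.111]
```

Call:
servo_tool(
  xyz=[
    [0,-0.6,0],
    [0,-0.6,0],
    [0,-0.6,0],
    [0.3,0,-0.3],
    [0.5,0,-0.6],
    [0.5,0,-0.6],
    [0.5,0,-0.6],
    [0.5,0,-0.6],
    [0.5,0,-0.6],
    [0.5,0,-0.6],
    [0.5,0,-0.6],
    [0.5,0,-0.6],
    [0.5,0,-0.6],
    [0.5,0,-0.6],
    [0.5,0,-0.6],
    [0.5,0,-0.6],
    [0.5,0,-0.6],
    [0.5,0,-0.6],
    [0.5,0,-0.6],
    [0.5,0,-0.6],
  ],
  twist=[
    [0,-0.3,0],
    [0,-0.3,0],
    [0,-0.3,0],
    [0,0,0],
    [0,0,0],
    [0,0,0],
    [0,0,0],
    [0,0,0],
    [0,0,0],
    [0,0,0],
    [0,0,0],
    [0,0,0],
    [0,0,0],
    [0,0,0],
    [0,0,0],
    [0,0,0],
    [0,0,0],
    [0,0,0],
    [0,0,0],
    [0,0,0],
  ],
  fingers=[201,201,201,201,201,201,201,201,201,201,201,201,201,201,201,201,201,201,201,201],
)

```text
t: 1.77
position: [0.4478, 0.1278, 0.2681]
tool_rot: [-0.7, 0.7, -0.101, 0.101]
contact_force: [0.8, 0.7, -0.3]
gripper_width: 0.0203
```

Run:
```python
from h import *
rep();togo(-122,-6,250);togo(-122,-6,180);togo(-122,-6,154)
```

```text
t 1.77 chute TCP [-192.3   81.   268.1] tip z 249.1 F [ 0.79  0.69 -0.29] w 20.3 q [ 0.16 -0.33  1.95 -0.    1.52 -1.12]
shift units [ 1.76  -0.023 -2.173]
 twist units [ 0.005 -0.008 -0.009] after-aligned shift [ 1.759 -0.023 -2.175]
 twist units [1.3000e-02 2.9992e+01 9.0000e-03] after-aligned shift [-1.759 -0.023  2.175]
shift units [ 1.762  1.727 -2.172]
 twist units [ 0.005 -0.008 -0.009] after-aligned shift [ 1.759  1.727 -2.175]
 twist units [1.3000e-02 2.9992e+01 9.0000e-03] after-aligned shift [-1.759  1.727  2.175]
shift units [ 1.763  2.377 -2.172]
 twist units [ 0.005 -0.008 -0.009] after-aligned shift [ 1.759  2.377 -2.175]
 twist units [1.3000e-02 2.9992e+01 9.0000e-03] after-aligned shift [-1.759  2.377  2.175]
```

Call:
servo_tool(
  xyz=[
    [0.44,0,-0.55],
    [0.44,0,-0.55],
    [0.44,0,-0.54],
    [0.44,0,-0.53],
    [0,0.6,0],
    [0,0.6,0],
    [0,0.4,0],
    [0,0.1,0],
    [0,0,0],
  ],
  twist=[
    [0,0,0],
    [0,0,0],
    [0,0,0],
    [0,0,0],
    [0,0,0],
    [0,0,0],
    [0,0,0],
    [0,0,0],
    [0,0,0],
  ],
  fingers=[201,201,201,201,201,201,201,201,201],
)

```text
t: 2.52
position: [0.4895, 0.0264, 0.1987]
tool_rot: [-0.7, 0.7, -0.103, 0.1]
contact_force: [-1.2, -0.0, 0.9]
gripper_width: 0.0201
```

```bash
python3 - <<'E'
from h import *
rep();togo(-122,-6,154)
for n,(x0,x1,y0,y1) in(("top",(300,420,100,260)),("scene",(280,400,130,260))):
    im,d=viewer.read_camera(n);c=cv2.resize(im[y0:y1,x0:x1],None,fx=3.5,fy=3.5,interpolation=cv2.INTER_CUBIC);cv2.imwrite(f"pics/{n}1.png",c)
E
python3 -c "
import cv2,numpy as np
a=cv2.imread('pics/top1.png');b=cv2.imread('pics/scene1.png');h=min(len(a),len(b));h=min(h,455);cv2.imwrite('pics/both1.png',np.hstack([a[:455],b[:455]])[:, :])"
```

```text
t 2.52 chute TCP [-123.8   -4.6  198.7] tip z 179.7 F [-1.18 -0.03  0.86] w 20.1 q [-0.06 -0.24  1.99 -0.    1.39 -1.34]
shift units [ 0.047  0.642 -0.035]
 twist units [ 0.01  -0.008 -0.042] after-aligned shift [ 0.044  0.642 -0.036]
 twist units [6.6000e-02 2.9992e+01 1.6000e-02] after-aligned shift [-0.044  0.642  0.036]
```

View pics/scene1.png

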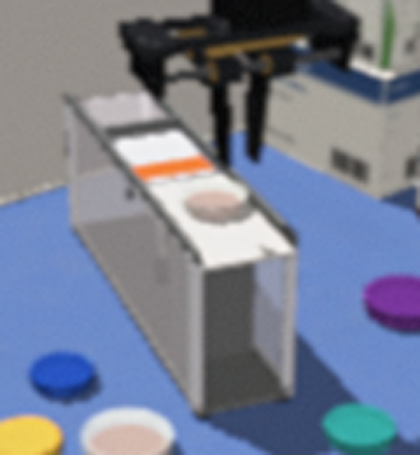

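View pics/top1.png

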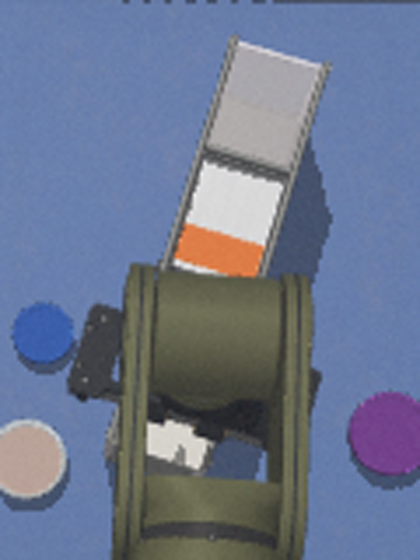

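Run:
```python
from h import *
K,R,t=cam("scene");print("cam pos",-R.T@t)
f=lambda P:((proj("scene",P)-[280,130])*3.5).round(0).tolist()
print("tips",f([W(-.124,.011,.18),W(-.124,-.016,.18)]),"near deck corners",f([W(-.164,.0395,.15),W(-.164,-.0395,.15)]),"strip",f([W(.026,0,.15)]),"dish top", f([W(-.068,-.0065,.163)]))
```

```text
cam pos [-0.33919124  0.70317173  0.70026527]
tips [[220.0, 206.0], [250.0, 201.0]] near deck corners [[206.0, 265.0], [295.0, 248.0]] strip [[171.0, 167.0]] dish top [[215.0, 194.0]]
```

Projected tips land about 11 px below where the black fingers appear to end. I check with a zoom and depth before descending.

Run:
```python
from h import *
im,d=viewer.read_camera("scene");rep()
cv2.imwrite("pics/z2.png",cv2.resize(im[150:215,310:385],None,fx=8,fy=8,interpolation=cv2.INTER_NEAREST))
K,R,t=cam("scene")
for uv in[(341,165),(343,172),(343,176),(353,170),(353,174),(343,180),(342,185),(342,190),(352,188)]:
    D=d[uv[1],uv[0]];print(uv,im[uv[1],uv[0]],chute(R.T@(D*np.linalg.inv(K)@[uv[0],uv[1],1]-t)).round(0))
```

```text
t 2.67 chute TCP [-121.7   -3.8  202.5] tip z 183.5 F [-0.01  0.44  0.14] w 20.1 q [-0.06 -0.24  1.99 -0.    1.39 -1.34]
(341, 165) [55 56 58] [-118.   15.  253.]
(343, 172) [16 15 14] [-127.   13.  235.]
(343, 176) [46 46 46] [ -4. -38. 162.]
(353, 170) [26 24 24] [-133.  -15.  239.]
(353, 174) [79 53 42] [-133.  -16.  226.]
(343, 180) [213 217 219] [ -8. -36. 150.]
(342, 185) [183 194 218] [-69.  -8. 165.]
(342, 190) [151 158 174] [-96.   3. 162.]
(352, 188) [88 89 89] [-79. -37. 154.]
```

View pics/z2.png

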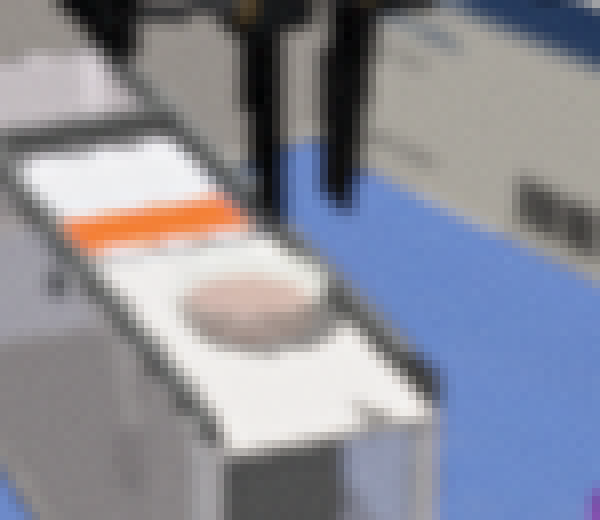

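Run:
```python
from h import *
im=cv2.imread("pics/scene0.png");d=np.load("pics/scene0.npy")
cv2.imwrite("pics/z0.png",cv2.resize(im[230:330,95:235],None,fx=5,fy=5,interpolation=cv2.INTER_NEAREST))
K,R,t=cam("scene")
p=np.array([0.2413,0.6028,0.1959]);s,_=st()
q=[-0.69362069,  0.6950352 , -0.13403092,  0.13361186];Rt=Ro.from_quat([q[1],q[2],q[3],q[0]]).as_matrix()
for sg in(1,-1): print("pred tip",proj("scene",p+Rt@[0,.019,sg*.053]),"tcp", proj("scene",p+Rt@[0,0,sg*.053]))
for u in (140,143,146,208,211,214):
    for v in range(285,322,4):
        D=d[v,u];P=R.T@(D*np.linalg.inv(K)@[u,v,1]-t)
        if im[v,u].max()<60: print((u,v),(Rt.T@(P-p)*1000).round(0))
```

```text
pred tip [[150.56804337 330.41427027]] tcp [[148.19134514 322.32484084]]
pred tip [[212.48667168 319.43094663]] tcp [[210.94058788 311.42739327]]
(140, 285) [ -0. -81.  49.]
(140, 289) [ -5. -77.  49.]
(140, 293) [-11. -73.  49.]
(140, 297) [-11. -66.  51.]
(140, 301) [-12. -58.  52.]
(140, 305) [-13. -51.  54.]
(143, 293) [ -1. -65.  48.]
(143, 297) [ -8. -62.  47.]
(143, 301) [-11. -56.  48.]
(143, 305) [-11. -48.  50.]
(143, 309) [-12. -41.  51.]
(146, 305) [ -4. -42.  47.]
(146, 309) [-10. -38.  47.]
(146, 313) [-11. -30.  49.]
(146, 317) [-12. -23.  50.]
(208, 297) [-12. -43. -54.]
(208, 301) [-10. -33. -53.]
```

View pics/z0.png

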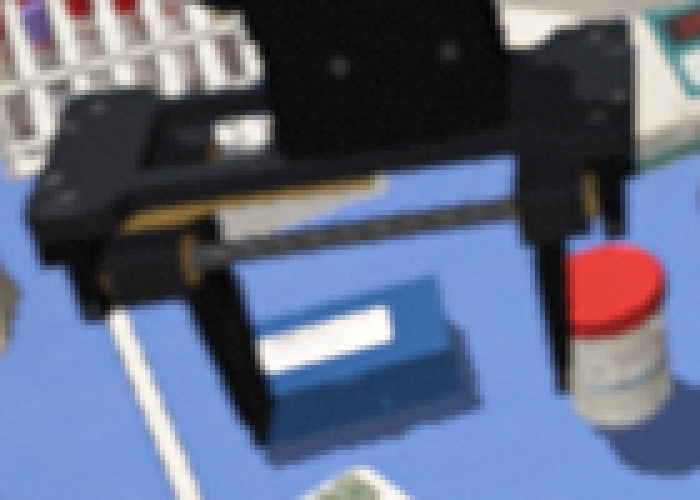

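Depth shows the fingers laterally as expected. The visible tips end about 40 mm above the stated fingertip height, so the lower pads may not be rendered. I'll settle this by touch and come down gently on the deck behind the dish.

Call:
servo_tool(
  xyz=[
    [0,0.2,-0.03],
    [0,0.2,0],
    [0,0.15,0],
    [0,0,0],
    [0,0,0],
  ],
  twist=[
    [0,0,0],
    [0,0,0],
    [0,0,0],
    [0,0,0],
    [0,0,0],
  ],
  fingers=[201,201,201,201,201],
)

```text
t: 3.08
position: [0.4903, 0.0255, 0.1784]
tool_rot: [-0.7, 0.7, -0.101, 0.1]
contact_force: [-0.6, -0.4, 1.2]
gripper_width: 0.0204
```

Run:
```python
from h import *
rep()
im,d=viewer.read_camera("scene");rep()
cv2.imwrite("pics/z3.png",cv2.resize(im[150:225,310:385],None,fx=8,fy=8,interpolation=cv2.INTER_NEAREST))
K,R,t=cam("scene");s,_=st()
P=np.array([R.T@(d[v,u]*np.linalg.inv(K)@[u,v,1]-t) for v in range(160,200) for u in range(335,365) if im[v,u].max()<60 and d[v,u]>0])
c=np.array([chute(p) for p in P]);c=c[(c[:,0]<-105)&(abs(c[:,1])<40)];print("lowest dark finger pts",c[np.argsort(c[:,2])[:6]].round(0).tolist())
```

```text
t 3.08 chute TCP [-122.7   -5.2  178.4] tip z 159.4 F [-0.61 -0.37  1.15] w 20.4 q [-0.06 -0.22  2.02  0.    1.35 -1.34]
t 3.13 chute TCP [-122.4   -5.1  178.9] tip z 159.9 F [0.49 0.71 0.45] w 20.4 q [-0.06 -0.22  2.02 -0.    1.35 -1.34]
lowest dark finger pts [[-119.0, -16.0, 201.0], [-126.0, 9.0, 202.0], [-124.0, -17.0, 204.0], [-131.0, -14.0, 204.0], [-122.0, 10.0, 204.0], [-119.0, -16.0, 205.0]]
```

View pics/z3.png

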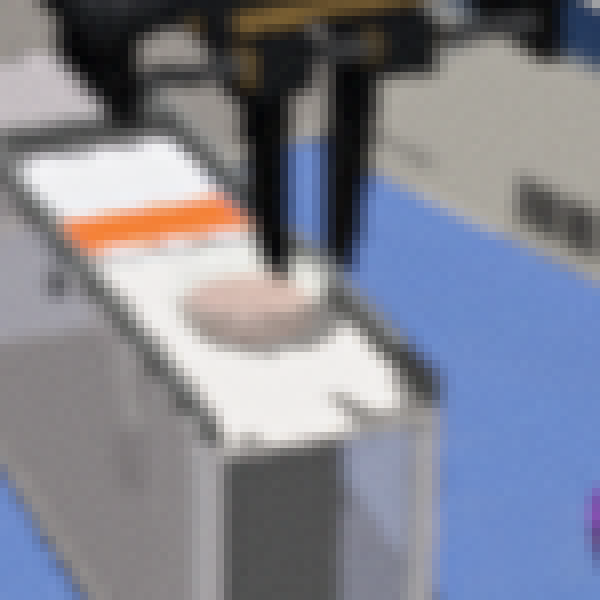

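Call:
servo_tool(
  xyz=[
    [0,0.1,0],
    [0,0.05,0],
    [0,0.05,0],
    [0,0,0],
  ],
  twist=[
    [0,0,0],
    [0,0,0],
    [0,0,0],
    [0,0,0],
  ],
  fingers=[201,201,201,201],
)

```text
t: 3.47
position: [0.4905, 0.0254, 0.1706]
tool_rot: [-0.7, 0.7, -0.101, 0.101]
contact_force: [-0.1, 0.8, -0.9]
gripper_width: 0.02
```

Call:
servo_tool(
  xyz=[
    [0,0.05,0],
    [0,0,0],
    [0,0,0],
  ],
  twist=[
    [0,0,0],
    [0,0,0],
    [0,0,0],
  ],
  fingers=[201,201,201],
)

```text
t: 3.72
position: [0.4907, 0.0254, 0.1691]
tool_rot: [-0.7, 0.7, -0.101, 0.101]
contact_force: [0.1, -0.0, 0.1]
gripper_width: 0.0202
```

Call:
servo_tool(
  xyz=[
    [0,0.05,0],
    [0,0,0],
    [0,0,0],
  ],
  twist=[
    [0,0,0],
    [0,0,0],
    [0,0,0],
  ],
  fingers=[201,201,201],
)

```text
t: 3.97
position: [0.4907, 0.0254, 0.167]
tool_rot: [-0.7, 0.7, -0.101, 0.101]
contact_force: [0.7, 0.6, -0.3]
gripper_width: 0.02
```

No contact with the stated tip already at 148 mm, so the real tips are about 40 mm higher, as the camera shows. I keep probing down.

Call:
servo_tool(
  xyz=[
    [0,0.1,0],
    [0,0.1,0],
    [0,0.1,0],
    [0,0.1,0],
    [0,0.1,0],
    [0,0.1,0],
    [0,0,0],
  ],
  twist=[
    [0,0,0],
    [0,0,0],
    [0,0,0],
    [0,0,0],
    [0,0,0],
    [0,0,0],
    [0,0,0],
  ],
  fingers=[201,201,201,201,201,201,201],
)

```text
t: 4.55
position: [0.4901, 0.0255, 0.1419]
tool_rot: [-0.7, 0.7, -0.102, 0.1]
contact_force: [-0.7, 0.5, -0.4]
gripper_width: 0.0203
```

```bash
cat > look.py <<'E'
import sys
from h import *
def look(name,x0=310,x1=385,y0=150,y1=225,f=8):
    rep()
    im,d=viewer.read_camera("scene")
    cv2.imwrite(f"pics/{name}.png",cv2.resize(im[y0:y1,x0:x1],None,fx=f,fy=f,interpolation=cv2.INTER_NEAREST))
    K,R,t=cam("scene");s,_=st();tc=chute(s["position"])
    P=np.array([R.T@(d[v,u]*np.linalg.inv(K)@[u,v,1]-t) for v in range(140,215) for u in range(300,375) if im[v,u].max()<60 and d[v,u]>0])
    c=np.array([chute(p) for p in P]);c=c[(abs(c[:,0]-tc[0])<20)&(abs(c[:,1]-tc[1])<28)];print("lowest dark finger pts",c[np.argsort(c[:,2])[:6]].round(0).tolist())
    return im,d
if __name__=="__main__": look(sys.argv[1])
E
python3 look.py z4
```

```text
t 4.55 chute TCP [-122.9   -5.3  141.9] tip z 122.9 F [-0.72  0.46 -0.36] w 20.3 q [-0.06 -0.19  2.05  0.    1.28 -1.34]
lowest dark finger pts [[-118.0, -17.0, 168.0], [-133.0, -14.0, 169.0], [-124.0, 11.0, 170.0], [-128.0, -16.0, 170.0], [-133.0, 11.0, 170.0], [-134.0, -17.0, 172.0]]
```

View pics/z4.png

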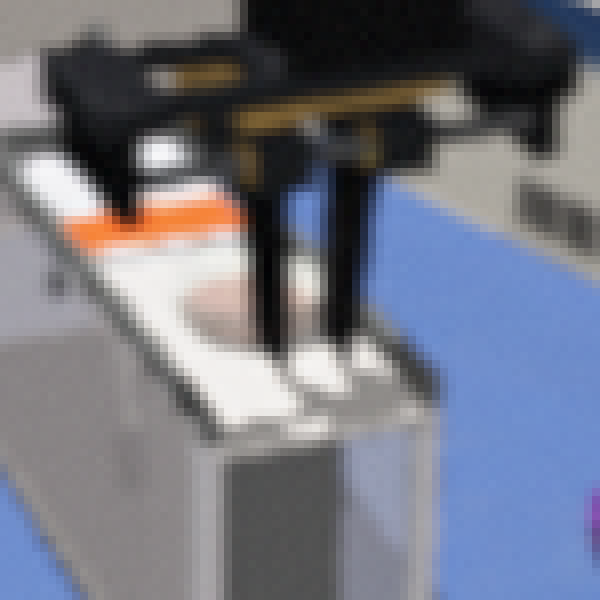

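Call:
servo_tool(
  xyz=[
    [0,0.1,0],
    [0,0.05,0],
    [0,0.05,0],
    [0,0,0],
  ],
  twist=[
    [0,0,0],
    [0,0,0],
    [0,0,0],
    [0,0,0],
  ],
  fingers=[201,201,201,201],
)

```text
t: 4.93
position: [0.4905, 0.0254, 0.1346]
tool_rot: [-0.7, 0.7, -0.101, 0.101]
contact_force: [-0.3, -1.3, 0.1]
gripper_width: 0.0206
```

Call:
servo_tool(
  xyz=[
    [0,0.05,0],
    [0,0,0],
    [0,0,0],
  ],
  twist=[
    [0,0,0],
    [0,0,0],
    [0,0,0],
  ],
  fingers=[201,201,201],
)

```text
t: 5.18
position: [0.4908, 0.0255, 0.1331]
tool_rot: [0.7, -0.7, 0.101, -0.101]
contact_force: [-0.0, -0.8, 0.6]
gripper_width: 0.0206
```

Call:
servo_tool(
  xyz=[
    [0,0.05,0],
    [0,0,0],
    [0,0,0],
  ],
  twist=[
    [0,0,0],
    [0,0,0],
    [0,0,0],
  ],
  fingers=[201,201,201],
)

```text
t: 5.43
position: [0.4911, 0.0254, 0.1328]
tool_rot: [-0.7, 0.7, -0.101, 0.101]
contact_force: [-3.5, -0.5, 5.8]
gripper_width: 0.0201
```

```bash
python3 look.py z5
```

```text
t 5.43 chute TCP [-121.9   -5.   132.8] tip z 113.8 F [-3.51 -0.45  5.82] w 20.1 q [-0.06 -0.18  2.06 -0.    1.26 -1.34]
lowest dark finger pts [[-120.0, 9.0, 157.0], [-124.0, -15.0, 158.0], [-132.0, -14.0, 159.0], [-130.0, 10.0, 159.0], [-129.0, -16.0, 161.0], [-119.0, -17.0, 162.0]]
```

View pics/z5.png

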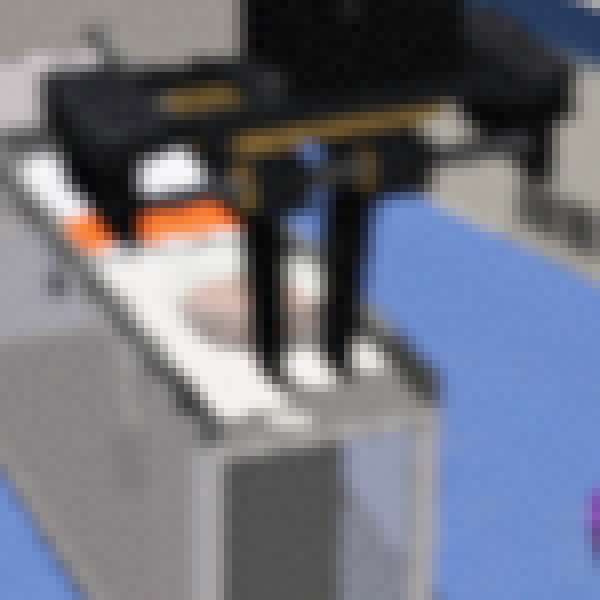

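Contact with the deck at TCP z = 132.9 mm, so the tips really stand about 17 mm behind the reported TCP, not 19 mm ahead. I use tip z = TCP + 17 mm from here on. I raise the tips to about 4 mm above the deck and slide the dish.

Call:
servo_tool(
  xyz=[
    [0,-0.15,0],
    [0,0,0],
    [0.1,0,0],
    [0.15,0,0],
    [0.15,0,0],
    [0.15,0,0.01],
    [0.15,0,0.02],
    [0.15,0,0.02],
    [0.15,0,0.02],
    [0.15,0,0.02],
    [0.15,0,0.02],
    [0.15,0,0.01],
    [0.15,0,0],
    [0,0,0],
  ],
  twist=[
    [0,0,0],
    [0,0,0],
    [0,0,0],
    [0,0,0],
    [0,0,0],
    [0,0,0],
    [0,0,0],
    [0,0,0],
    [0,0,0],
    [0,0,0],
    [0,0,0],
    [0,0,0],
    [0,0,0],
    [0,0,0],
  ],
  fingers=[201,201,201,201,201,201,201,201,201,201,201,201,201,201],
)

```text
t: 6.65
position: [0.5546, 0.0116, 0.1373]
tool_rot: [-0.7, 0.7, -0.101, 0.101]
contact_force: [-0.1, -0.4, -0.2]
gripper_width: 0.02
```

```bash
sed -i 's/bot.nose_length\*1000/-17/; s/tipz\/1e3+bot.nose_length/tipz\/1e3-.017/' h.py; python3 look.py z6
```

```text
t 6.65 chute TCP [-57.1  -0.3 137.3] tip z 154.3 F [-0.06 -0.39 -0.19] w 20.0 q [-0.08 -0.04  1.92 -0.    1.26 -1.36]
lowest dark finger pts [[-62.0, -11.0, 161.0], [-56.0, -10.0, 161.0], [-61.0, 15.0, 162.0], [-67.0, 14.0, 164.0], [-55.0, -10.0, 165.0], [-64.0, -10.0, 165.0]]
```

View pics/z6.png

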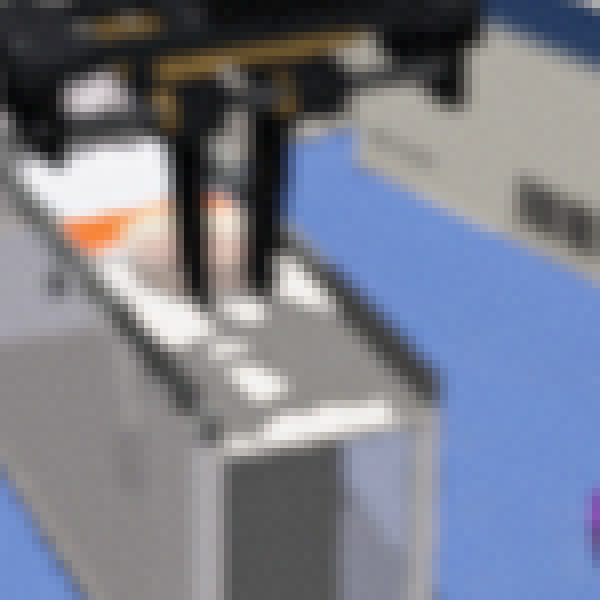

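The dish slides ahead of the fingers, sitting centred between them. I continue to the strip, another 89 mm.

Call:
servo_tool(
  xyz=[
    [0.1,0,0],
    [0.15,0,0],
    [0.15,0,0],
    [0.15,0,0],
    [0.15,0,0],
    [0.15,0,0],
    [0.15,0,0],
    [0.15,0,0],
    [0.15,0,0],
    [0.15,0,0],
    [0.15,0,0],
    [0.15,0,0],
    [0.15,0,0],
    [0.15,0,0],
    [0.1,0,0],
    [0.05,0,0],
    [0,0,0],
    [0,0,0],
  ],
  twist=[
    [0,0,0],
    [0,0,0],
    [0,0,0],
    [0,0,0],
    [0,0,0],
    [0,0,0],
    [0,0,0],
    [0,0,0],
    [0,0,0],
    [0,0,0],
    [0,0,0],
    [0,0,0],
    [0,0,0],
    [0,0,0],
    [0,0,0],
    [0,0,0],
    [0,0,0],
    [0,0,0],
  ],
  fingers=[201,201,201,201,201,201,201,201,201,201,201,201,201,201,201,201,201,201],
)

```text
t: 8.2
position: [0.638, -0.013, 0.1371]
tool_rot: [-0.7, 0.7, -0.101, 0.101]
contact_force: [0.4, -1.2, 0.1]
gripper_width: 0.0204
```

Run:
```python
from look import *
look("z7",290,370,140,215,8)
im,d=viewer.read_camera("top");cv2.imwrite("pics/t7.png",cv2.resize(im[100:260,300:420],None,fx=3.5,fy=3.5))
```

```text
t 8.2 chute TCP [ 29.8  -0.4 137.1] tip z 154.1 F [ 0.39 -1.16  0.13] w 20.4 q [-0.1   0.14  1.73 -0.    1.27 -1.39]
lowest dark finger pts [[35.0, 13.0, 161.0], [25.0, 14.0, 162.0], [22.0, -10.0, 163.0], [37.0, -12.0, 164.0], [23.0, -10.0, 166.0], [19.0, -12.0, 167.0]]
```

View pics/z7.png

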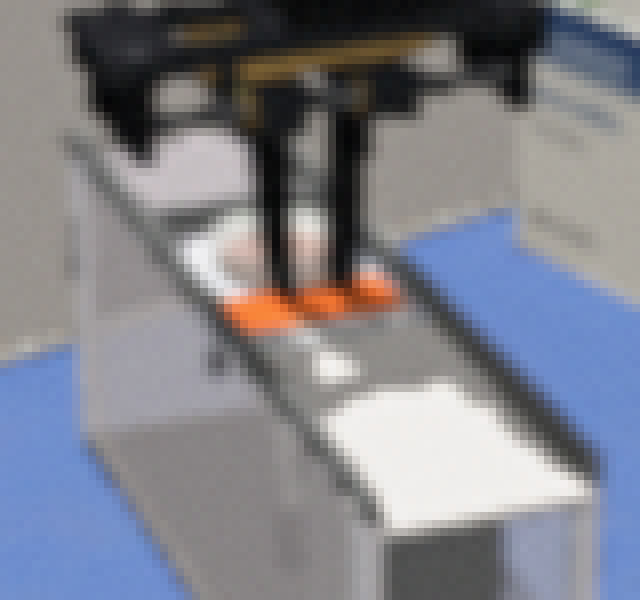

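View pics/t7.png

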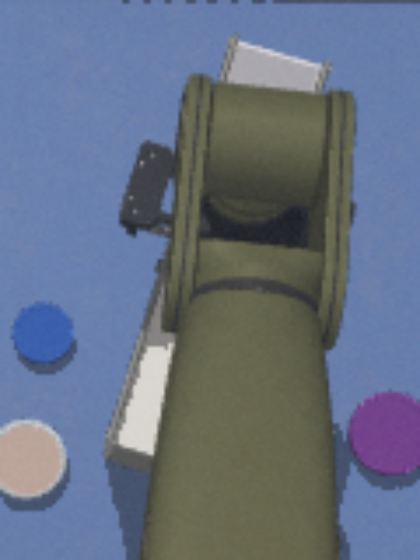

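The fingers are on the strip at (300,300) in the crop, with the dish ahead of them on the flap. Now I press down in steps and watch the force.

Call:
servo_tool(
  xyz=[
    [0.05,0,0],
    [0,0.1,0],
    [0,0.1,0],
    [0,0.1,0],
    [0,0.1,0],
    [0,0.1,0],
    [0,0.1,0],
    [0,0,0],
  ],
  twist=[
    [0,0,0],
    [0,0,0],
    [0,0,0],
    [0,0,0],
    [0,0,0],
    [0,0,0],
    [0,0,0],
    [0,0,0],
  ],
  fingers=[201,201,201,201,201,201,201,201],
)

```text
t: 8.97
position: [0.6406, -0.0136, 0.1135]
tool_rot: [0.7, -0.7, 0.1, -0.102]
contact_force: [2.0, 0.6, 3.4]
gripper_width: 0.0202
```

Run:
```python
from look import *
look("z8",290,370,140,215,8)
```

```text
t 8.97 chute TCP [ 32.5  -0.2 113.5] tip z 130.5 F [1.95 0.59 3.41] w 20.2 q [-0.1   0.17  1.75  0.    1.23 -1.39]
lowest dark finger pts [[36.0, -11.0, 136.0], [36.0, 13.0, 136.0], [22.0, -10.0, 142.0], [29.0, -9.0, 142.0], [36.0, -11.0, 143.0], [24.0, -14.0, 144.0]]
```

View pics/z8.png

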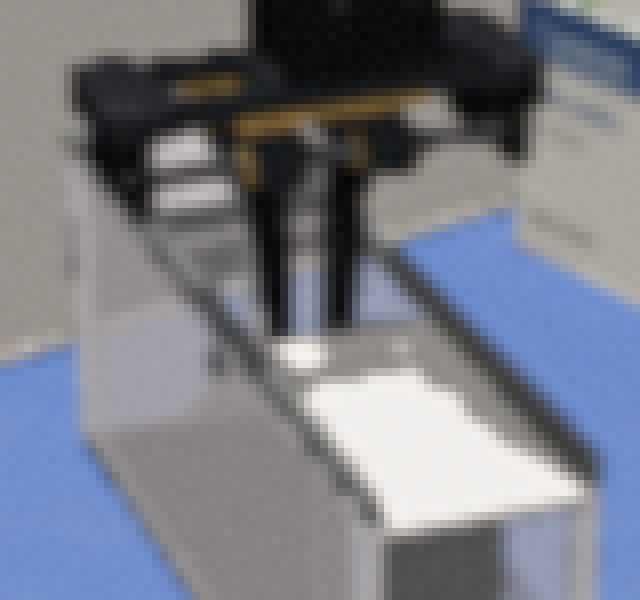

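Call:
servo_tool(
  xyz=[
    [0,0.05,0],
    [0,0.05,0],
    [0,0,0],
    [0,0,0],
  ],
  twist=[
    [0,0,0],
    [0,0,0],
    [0,0,0],
    [0,0,0],
  ],
  fingers=[201,201,201,201],
)

```text
t: 9.35
position: [0.6411, -0.0137, 0.1102]
tool_rot: [-0.7, 0.7, -0.1, 0.102]
contact_force: [2.7, -0.3, 4.9]
gripper_width: 0.02
```

Call:
servo_tool(
  xyz=[
    [0,0.05,0],
    [0,0,0],
    [0,0,0],
    [0,0,0],
  ],
  twist=[
    [0,0,0],
    [0,0,0],
    [0,0,0],
    [0,0,0],
  ],
  fingers=[201,201,201,201],
)

```text
t: 9.68
position: [0.6407, -0.0136, 0.1081]
tool_rot: [0.7, -0.7, 0.1, -0.102]
contact_force: [1.1, 0.3, 4.9]
gripper_width: 0.0199
```

Run:
```python
from look import *
im,d=look("z9",290,370,140,215,8)
```

```text
t 9.68 chute TCP [ 32.6  -0.2 108.1] tip z 125.1 F [1.07 0.25 4.92] w 19.9 q [-0.1   0.17  1.75 -0.    1.22 -1.39]
lowest dark finger pts [[34.0, -10.0, 137.0], [28.0, 16.0, 140.0], [25.0, -11.0, 140.0], [33.0, -10.0, 140.0], [36.0, -11.0, 143.0], [23.0, -13.0, 144.0]]
```

View pics/z9.png

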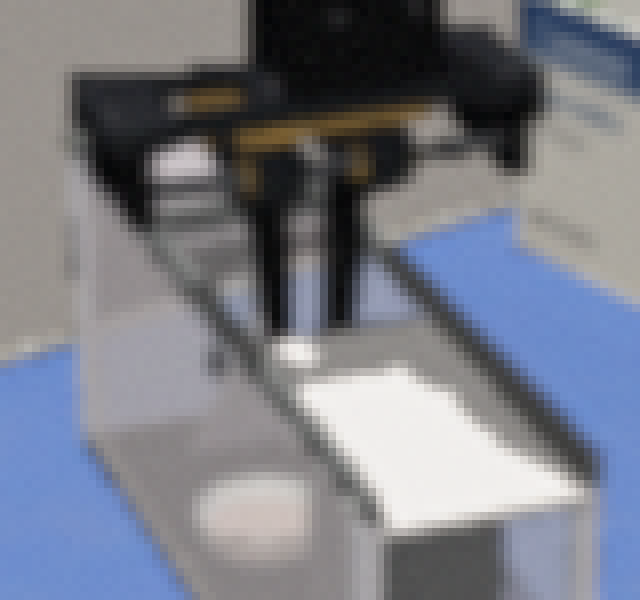

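Run:
```python
from h import *
for z in(.01,.02,.04,.07):print(z,chute(plane("scene",(321.9,204.4),z)[0]).round(0))
print(proj("scene",[W(.15,0,.015),W(.215,.04,.0),W(-.164,.045,0)]))
im,d=viewer.read_camera("scene");K,R,t=cam("scene");D=d[204,322];print(im[204,322],chute(R.T@(D*np.linalg.inv(K)@[322,204,1]-t)).round(0))
cv2.imwrite("pics/z10.png",cv2.resize(im[140:260,280:400],None,fx=5,fy=5))
```

```text
0.01 [107.  -2.  10.]
0.02 [89.  4. 20.]
0.04 [54. 16. 40.]
0.07 [ 1. 34. 70.]
[[317.56045932 198.09202562]
 [302.1935437  195.99006201]
 [336.90815321 249.75818225]]
[188 193 204] [-41.  48.  95.]
```

View pics/z10.png

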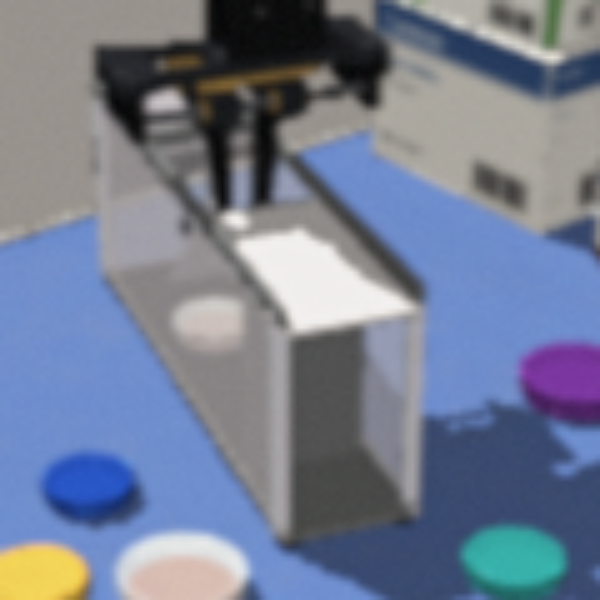

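The dish lies flat on the box floor at chute x≈100 mm, seen through the clear side at (210,322) in the crop. I take the fingers straight up and let the flap swing shut.

Call:
servo_tool(
  xyz=[
    [0,-0.15,0],
    [0,-0.3,0],
    [0,-0.3,0],
    [0,-0.4,0],
    [0,-0.5,0],
    [0,-0.6,0],
    [0,-0.6,0],
    [0,-0.6,0],
    [0,-0.5,0],
    [0,-0.3,0],
    [-0.6,0,0],
    [-0.7,0,0],
    [-0.7,0,0],
    [-0.7,0,0],
    [-0.7,0,0],
    [-0.5,0,0],
    [-0.3,0,0],
    [0,0,0],
    [0,0,0],
    [0,0,0],
  ],
  twist=[
    [0,0,0],
    [0,0,0],
    [0,0,0],
    [0,0,0],
    [0,0,0],
    [0,0,0],
    [0,0,0],
    [0,0,0],
    [0,0,0],
    [0,0,0],
    [0,0,0],
    [0,0,0],
    [0,0,0],
    [0,0,0],
    [0,0,0],
    [0,0,0],
    [0,0,0],
    [0,0,0],
    [0,0,0],
    [0,0,0],
  ],
  fingers=[201,201,201,201,201,201,201,201,201,201,201,201,201,201,201,201,201,201,201,201],
)

```text
t: 11.45
position: [0.4789, 0.0339, 0.2771]
tool_rot: [-0.7, 0.7, -0.101, 0.101]
contact_force: [-0.8, 0.9, -0.1]
gripper_width: 0.02
```

Run:
```python
from h import *
rep()
im,d=viewer.read_camera("scene");cv2.imwrite("pics/z11.png",cv2.resize(im[140:260,280:400],None,fx=5,fy=5))
t,dt=viewer.read_camera("top");cv2.imwrite("pics/t11.png",t)
K,R,tt=cam("scene")
for x in(.026,.07,.1):
    u,v=proj("scene",W(x,0,.15))[0].round().astype(int);print(x,im[v,u],chute(R.T@(d[v,u]*np.linalg.inv(K)@[u,v,1]-tt)).round(0))
```

```text
t 11.45 chute TCP [-136.    -0.3  277.1] tip z 294.1 F [-0.75  0.91 -0.05] w 20.0 q [-0.04 -0.3   1.91 -0.    1.53 -1.33]
0.026 [ 55 124 239] [ 19.   2. 152.]
0.07 [236 234 234] [ 62.   4. 152.]
0.1 [208 204 205] [101.   1. 151.]
```

View pics/z11.png

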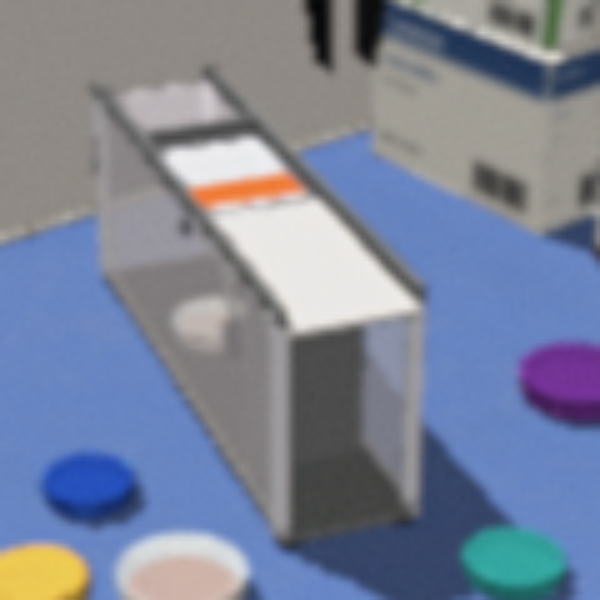

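View pics/t11.png

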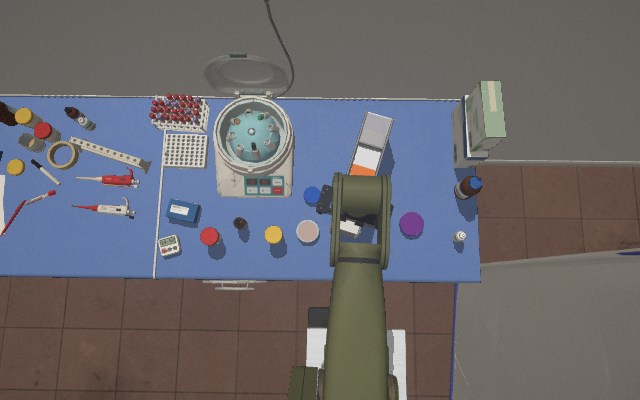

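The flap is shut and level at about 151–152 mm, the dish is in the box, the bystanders are where they were, and the robot is clear. Handing in.

```bash
python3 -c "
from plant import bot
print(bot.sign_off())"
```

```text
the job is handed in; nothing more can be done
None
```

The used dish is in the discard box and the flap has swung shut behind it; I handed the job in at about 11.5 s of the 42 s allowed. With the fingers set 20 mm apart, I slid the smaller pink dish along the deck onto the flap. I pressed the orange strip about 25 mm below the deck with roughly 5 N until the dish dropped through, then lifted the fingers away.

**Last checks:**
- **Dish:** it lies flat on the box floor about 100 mm past the hinge, located with a ray cast in one view only.
- **Flap:** it reads 151–152 mm high along its length, level with the deck.
- **Robot:** it is clear of everything.
- **Bystanders:** they looked unmoved in the top view; I did not measure their positions.

**Disagreements:**
- **Fingertip length:** the stated 19 mm ahead of the TCP did not hold. Both the camera and a gentle touch on the deck (about 6 N) put the tips about 17 mm behind the reported TCP, and I used that.
- **Dish start position:** the scene view put the dish about 2 cm from the top view, because its pink mask was only partial. I used the top view.

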